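Set the laser's port selector to the green port and lock it

ROBOT

A 6-joint arm with a two-finger parallel gripper is mounted at the origin on a cart in front of the work surface, level with it; the furniture and walls round the work are solid. World frame = base frame: x ahead of the robot, y to its left, z up, the work surface at z = 0. Lengths are in mm, angles in rad, forces in N, time in s.
With the tool pointing down it reaches from about 275 to 1000 mm from the base axis. Payload 8.4 kg.
Tool frame: the origin (TCP) lies on the centre line of the jaws, within the pads' length; the fingertips stand 25 mm ahead of it and the grasp point (between the pads) lies 6 mm ahead of it; z points along the fingers, y is the line along which they close (so a half turn about z gives the same grasp; the last joint's range is limited). The gripper opens to 85 mm and grips with 20 to 120 N. Pads are 22 mm wide; open, the fingers measure 114 mm over their backs; the gripper's body (76 mm by 85 mm) begins 54 mm behind the grasp point. The pads swing forward as they close: fully open they stand 13 mm farther back than shut.
Start: joints at [-1.335, 0.353, 1.633, -0, 1.155, -0.002], TCP at [147.227, -607.415, 256.281] pointing down, gripper open.
Joint ranges: [-2.63, 2.63], [-0.92, 2.1], [0.06, 2.66], [-1.3, 4.44], [0, 2.69], [-3.02, 3.02]. Speed limits (rad/s): [2.22, 2.22, 2.79, 3.14, 3.14, 3.14].

INTERFACE

Orientations are given as [roll, pitch, yaw] about the fixed x, y, z axes, in that order (R = Rz(yaw) Ry(pitch) Rx(roll)).
In Python, from rig import r gives the robot as it stands.
- The arm moves only by the shell command python3 -m jog 'ROWS' [FORCE]. ROWS is JSON, a list of rows, each a list of 3 entries, a list of its own where there are three numbers: the turn, a rotation vector about the tool's x, y, z in rad, then the shift along the tool's x, y, z in m, then the opening, from -1 (shut) to 1 (fully open). In form: [[[rx, ry, rz], [x, y, z], gripper], ...]. A call has 1 to 12 rows; each row shifts and turns the commanded pose from where the row before left it, along the tool's axes as they then stand; what a row does not reach is not made up. A row lasts 1/10 s, in which the tool goes at most 50 mm and 8.59 degrees, less where a joint would pass 70% of its speed; a pose out of reach is approached as far as the arm can. A call with a gripper value outside its range is refused whole. The fingers move at their own pace and stop on an object; FORCE is the grip in N (left out, the last holds). Time passes only in rows, so rows that do not move let the fingers close. It gives the time, the measured TCP pose, the force, the opening and the grip force at its end, in the units of the state.
- r.sense(): the state, without advancing time (a new reading comes with each control period).
- r.grab_frame(name): name is "scene" or "top" or "wrist"; returns the picture (420x560x3 uint8, red, green, blue); there is no depth.
- r.camera_params(name): a dict with "fx", "fy", "cx", "cy" (pixels), "k1" (the pictures are not rectified: a ray, as slopes to the right and down, at radius r is drawn at 1 + k1 r^2 times it, then the intrinsics apply), "rvec" (rotation vector, rad) and "tvec" (3), from world to camera coordinates, as OpenCV has them; the wrist camera has in their place "hand_eye" (4x4, takes a point from camera to tool coordinates, whose origin is the TCP and whose axes are the flange's). Camera axes: x right, y down, z forward; pixel columns grow to the right and rows downward; lengths in mm; the calibration is good to about 2 mm. A picture is of the moment at which its call begins: read the wrist's pose just before it. camera_params takes no time and is no camera call.
- r.sign_off(): hands the job in; it is judged then, once.
The state is a dict: "clock": time; "qpos": joint angles; "qvel": joint speeds; "joint_efforts": joint torques, N m; "eef_pos": TCP position; "tcp_rot": TCP orientation; "contact_force": force on the tool from outside, world axes, zero at the start; "wrist_torque": the same for the moment, N m; "opening": opening from 0.0 (shut) to 1.0 (fully open); "grasp_force": force on a finger pad.
Only numpy, scipy, OpenCV 4.12 (cv2) and the standard library are available. Lean on these libraries where they do the work, as an engineer would, in place of code of your own. Each camera call takes 0.05 s, during which the arm holds its last target. There are 200 camera calls.

TASK

The gate lever on the laser's port selector box is in its park slot: push it with the fingertips out of park, along the cross-run and fully home into the slot marked by the green disc, without putting it into any other port's slot on the way. Then push the red lock stud all the way in towards the lever, so that the lever is barred in that slot. Only push: do not take the lever or the stud between the fingers, and leave the loose things around the box where they are.

Things in the scene. Friction and masses are not known exactly. Their poses are not given: they have to be found in the camera images.
- selector: beam-port selector of the treatment laser: light grey metal box with an aluminium gate plate on top, fixed to the table. Origin: on the table, right under the middle of the gate. At yaw 0 its x points away from the robot ('back'), y to the left. The box reaches from x -60 to +60 mm and y -55 to +155 mm; the plate's top is 66 mm above the table
- gate_middle (a point): middle of the gate, on the plate's top, axes as the selector's. Cut in the plate: a cross-run along y at x = 0, 13 mm wide, y -28 to +28 mm; from its ends four port slots, 13 mm wide, run to front (-x) and back (+x) at y = +22 and -22 mm; at y = 0 the park slot runs to the front only. All slots end 24 mm from x = 0. From slot to slot the lever passes only through the cross-run
- lever_knob (a point): centre of the lever's black knob (24 mm across, 34 mm tall). The lever tilts about a pivot 108 mm below it, 12 mm above the table under the gate's middle; upright, the knob centre is 120 mm above the table. Home in a port slot it stands 33 mm to front or back and 41 mm to the side of the middle, 106 mm high. Moves at about 1.2 N, no spring, stays where left; about 10 N against a stop is plenty
- lever_stem (a point): point on the lever's 8 mm steel stem, 55 mm above its pivot, about where it passes the gate. Home in a port slot it stands about 18 mm (seen from above) from that slot's disc; in the cross-run at that slot about 35 mm
- gate_fore (a joint): tilt of the lever to the back (+) or front (-), rad; 0 in the cross-run (+-0.05 play), about +0.34 or -0.34 fully home in a slot. It starts in the park slot at -0.33 to -0.2; there the knob's centre is 21 to 36 mm in front of the gate's middle
- gate_side (a joint): tilt of the lever to the left (+) or right (-), rad: 0 in the park slot, +-0.39 at the ends of the cross-run and in the port slots
- port_lock (a joint): travel of the lock slide, m: 0 to 0.006 open (at the start), 0.060 fully in. Pushed to the right (-y of the selector) its 9 mm wide steel blade runs under the plate along the cross-run and bars the lever in its slot; it runs against the stem if the lever is not in a slot. Friction about 1.5 N, no spring
- lock_stud (a point): middle of the lock slide's red stud: 14 mm across, from 1.5 to 25.5 mm above the plate, this point 80 mm above the table; at x 0, y +135 mm of the selector when open, y +75 mm when fully in
- laser_console: white laser console on the table behind and to the left of the selector, fixed, not part of the job: a box 267 mm wide and 266 mm tall. Origin: on the table under its middle; it stands turned, see its yaw; along its own axes it reaches from x -175 (front, with plugs, hose and buttons) to +235 mm and y -135 to +135 mm. Keep the arm clear of it
- green_disc: green disc; 16 mm disc let into the gate plate at the outer end of one of the four port slots (its centre 35 mm to front or back and 22 mm to the side of the gate's middle; which colour is at which slot changes). Origin: centre of its underside, on the plate, 66 mm above the table
- blue_disc: blue disc; 16 mm disc let into the gate plate at the outer end of one of the four port slots (its centre 35 mm to front or back and 22 mm to the side of the gate's middle; which colour is at which slot changes). Origin: centre of its underside, on the plate, 66 mm above the table
- orange_disc: orange disc; 16 mm disc let into the gate plate at the outer end of one of the four port slots (its centre 35 mm to front or back and 22 mm to the side of the gate's middle; which colour is at which slot changes). Origin: centre of its underside, on the plate, 66 mm above the table
- white_disc: white disc; 16 mm disc let into the gate plate at the outer end of one of the four port slots (its centre 35 mm to front or back and 22 mm to the side of the gate's middle; which colour is at which slot changes). Origin: centre of its underside, on the plate, 66 mm above the table
- prism_case_1: round black prism case with a grey screw lid, 41 mm wide, 25 mm tall, loose on the table, not part of the job. Origin: centre of its underside
- blue_lens: blue-ringed hand lens lying flat, 45 mm wide, 19 mm tall, loose on the table, not part of the job. Origin: centre of its underside
- pen: black pen, 145 mm, lying, loose on the table, not part of the job. Origin: centre of its underside
- lamp_carton: small blue and white carton, 42x55x34 mm, loose on the table, not part of the job. Origin: centre of its underside

How it is judged:
By the outcome, as a careful person would: the job done as asked, in the order asked, and still so for the second after the job is handed in, with the robot touching nothing.
It also fails if it takes over 51 s, if anything falls off the work surface, if the arm or the gripper's body presses on something with over 40 N, if the wrist force passes 120 N, or if a joint passes its speed limit or range.

## Working session

There is one attempt and no reset: what is moved stays moved. The work goes in short steps, Python scripts to look and compute and a shell command to move; the robot and the scene stay as the last step left them, time stands still between calls to the robot, and variables do not carry over. Pictures are saved under pics/ and viewed, at most 10 in all, crops included, and the job is handed in when it is done.

```bash
mkdir -p pics; python3 - <<'E'
from rig import r
import cv2
for n in ("top","scene"):
    cv2.imwrite(f"pics/{n}0.png",cv2.cvtColor(r.grab_frame(n),cv2.COLOR_RGB2BGR)); print(n,r.camera_params(n))
s=r.sense(); print(s["clock"],s["eef_pos"],s["tcp_rot"],s["opening"])
E
```

```text
top {'fx': 455.3791318441978, 'fy': 455.3791318441978, 'cx': 280.9115321091962, 'cy': 212.96405509767382, 'k1': -0.04990850069797358, 'rvec': array([ 2.20843364, -2.15702872,  0.03058521]), 'tvec': array([  5.995411  , 604.65532991, 986.60010859])}
scene {'fx': 518.7279166002058, 'fy': 518.7279166002058, 'cx': 275.2643163335102, 'cy': 209.5923480744634, 'k1': -0.1291737493247464, 'rvec': array([ 2.39055619, -0.65443542,  0.21654623]), 'tvec': array([-504.51726744,  280.7190277 , 1084.89659258])}
0.1 [ 147.14312907 -607.05116102  255.64739423] [-3.14038496e+00  2.73937988e-05  2.37824242e-01] 0.9999397242402206
```

View pics/top0.png

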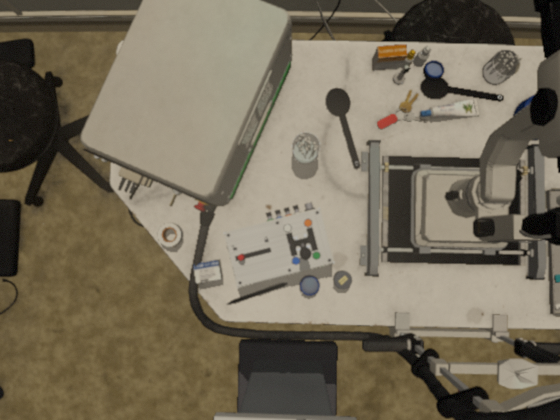

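View pics/scene0.png

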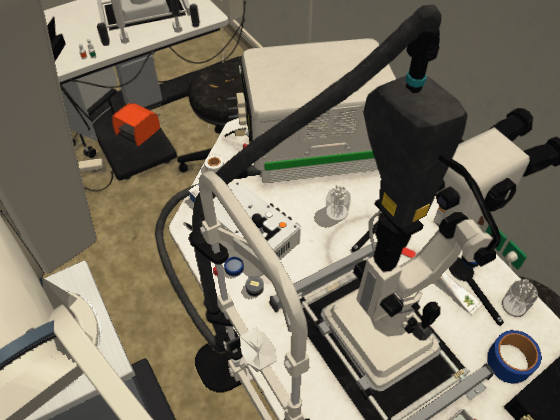

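```bash
cat > h.py <<'E'
import numpy as np,cv2
from rig import r
def cam(n):
    p=r.camera_params(n); K=np.array([[p["fx"],0,p["cx"]],[0,p["fy"],p["cy"]],[0,0,1]])
    if "rvec" in p: R=cv2.Rodrigues(np.array(p["rvec"]))[0]; t=np.array(p["tvec"])
    else:
        from scipy.spatial.transform import Rotation as Ro
        s=r.sense(); T=np.eye(4); T[:3,:3]=Ro.from_euler("xyz",s["tcp_rot"]).as_matrix(); T[:3,3]=s["eef_pos"]
        M=np.linalg.inv(T@np.array(p["hand_eye"])); R=M[:3,:3]; t=M[:3,3]
    return K,np.array([p["k1"],0,0,0,0]),R,t
def ray(c,uv,z):
    K,d,R,t=c; q=cv2.undistortPoints(np.array([[uv]],float),K,d)[0,0]
    v=R.T@np.array([q[0],q[1],1]); o=-R.T@t
    return o+v*(z-o[2])/v[2]
def proj(c,P):
    K,d,R,t=c; return cv2.projectPoints(np.array(P,float).reshape(-1,3),cv2.Rodrigues(R)[0],t,K,d)[0][:,0]
def blobs(im,lo,hi,box):
    h=cv2.cvtColor(im,cv2.COLOR_RGB2HSV); m=cv2.inRange(h,np.array(lo),np.array(hi)); k=np.zeros_like(m)
    x0,y0,x1,y1=box; k[y0:y1,x0:x1]=m[y0:y1,x0:x1]
    n,_,st,ce=cv2.connectedComponentsWithStats(k)
    return [(int(st[i,4]),ce[i].round(1)) for i in range(1,n) if st[i,4]>12]
COL=dict(green=((45,90,30),(80,255,255)),blue=((105,90,60),(125,255,255)),orange=((6,130,120),(18,255,255)),red=((0,150,80),(4,255,255)))
E
python3 - <<'E'
from h import *
im=cv2.cvtColor(cv2.imread("pics/top0.png"),cv2.COLOR_BGR2RGB); c=cam("top")
print("cam",-c[2].T@c[3])
for k,(a,b) in COL.items():
    for n,ce in blobs(im,a,b,(220,200,335,300)): print(k,n,ce,ray(c,ce,67 if k!="red" else 85).round(1))
print("white",ray(c,(287,228),67),"knob",ray(c,(305,254),120))
print("base px",proj(c,[0,0,0]),"tcp px",proj(c,[147,-607,256]))
cv2.imwrite("pics/crop0.png",cv2.resize(cv2.imread("pics/top0.png")[190:310,200:360],None,fx=5,fy=5,interpolation=cv2.INTER_CUBIC))
E
```

```text
cam [ 552.07043229   -4.88081526 1016.96519244]
green 23 [316.  255.2] [515.5 -56.1  67. ]
blue 30 [295.5 260.3] [503.9 -13.7  67. ]
orange 32 [307.5 222.5] [583.1 -37.   67. ]
red 23 [240.6 257. ] [508.7  98.8  85. ]
white [570.58427994   5.49641454  67.        ] knob [519.38738861 -31.59542471 120.        ]
base px [[283.62691803 486.81893735]] tcp px [[643.60344874 485.41010724]]
```

View pics/crop0.png

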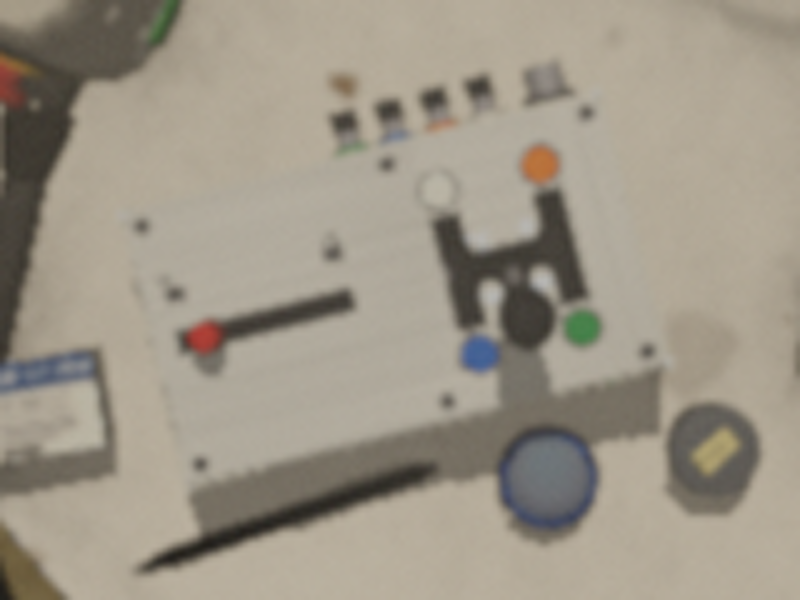

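```bash
python3 - <<'E'
from h import *
c=cam("scene"); t=cam("top")
print("cam",-c[2].T@c[3], "view dir",c[2][2])
print(proj(c,[[147,-607,256],[147,-607,231],[0,0,0],[0,0,300],[543,-25,66],[543,-25,120],[300,-250,0],[300,-250,200],[300,0,0]]).round())
R=r.grab_frame("wrist"); cv2.imwrite("pics/w0.png",cv2.cvtColor(R,cv2.COLOR_RGB2BGR))
# triangulate handle end top(385,345) against heights
for z in (0,100,200,300,400,500): 
    for uv in ((385,345),(215,330),(400,325),(290,345),(460,390)):
        P=ray(t,uv,z); print(z,uv,P.round(),proj(c,P).round()[0])
cv2.imwrite("pics/s_crop.png",cv2.resize(cv2.imread("pics/scene0.png")[130:420,130:460],(796,700*1)[:2])[:600])
E
```

```text
cam [ 211.17180187 -656.74671319 1017.07014854] view dir [ 0.30997145  0.5431998  -0.78028948]
[[217. 581.]
 [219. 582.]
 [ 43. 339.]
 [-19. 264.]
 [265. 227.]
 [264. 212.]
 [217. 371.]
 [205. 327.]
 [168. 280.]]
0 (385, 345) [ 319. -216.    0.] [217. 353.]
0 (215, 330) [341. 161.   0.] [158. 224.]
0 (400, 325) [ 363. -248.   -0.] [244. 355.]
0 (290, 345) [313.  -7.   0.] [174. 279.]
0 (460, 390) [ 223. -384.   -0.] [213. 448.]
100 (385, 345) [ 342. -195.  100.] [218. 318.]
100 (215, 330) [362. 145. 100.] [161. 199.]
100 (400, 325) [ 382. -224.  100.] [243. 320.]
100 (290, 345) [337.  -6. 100.] [177. 250.]
100 (460, 390) [ 256. -347.  100.] [213. 406.]
200 (385, 345) [ 365. -175.  200.] [219. 279.]
200 (215, 330) [383. 128. 200.] [164. 171.]
200 (400, 325) [ 401. -201.  200.] [243. 281.]
200 (290, 345) [360.  -6. 200.] [179. 217.]
200 (460, 390) [ 288. -309.  200.] [214. 359.]
300 (385, 345) [ 388. -154.  300.] [220. 233.]
300 (215, 330) [403. 112. 300.] [168. 138.]
300 (400, 325) [ 419. -177.  300.] [242. 235.]
300 (290, 345) [384.  -6. 300.] [183. 179.]
300 (460, 390) [ 320. -272.  300.] [215. 304.]
400 (385, 345) [ 411. -133.  400.] [221. 182.]
400 (215, 330) [424.  96. 400.] [173. 100.]
400 (400, 325) [ 438. -153.  400.] [241. 183.]
400 (290, 345) [407.  -6. 400.] [186. 136.]
400 (460, 390) [ 353. -235.  400.] [217. 242.]
500 (385, 345) [ 433. -112.  500.] [222. 122.]
500 (215, 330) [445.  79. 500.] [179.  56.]
500 (400, 325) [ 456. -129.  500.] [241. 123.]
500 (290, 345) [431.  -6. 500.] [191.  85.]
500 (460, 390) [ 385. -198.  500.] [218. 170.]
```

View pics/w0.png

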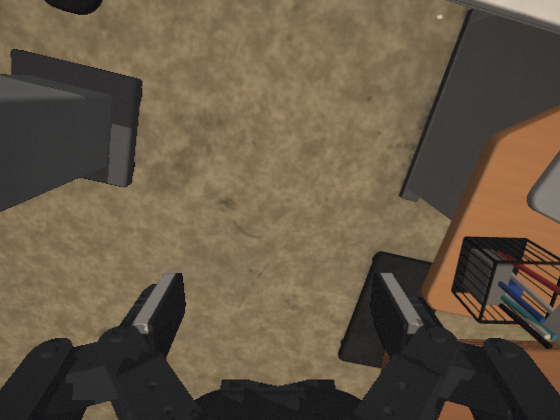

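View pics/s_crop.png

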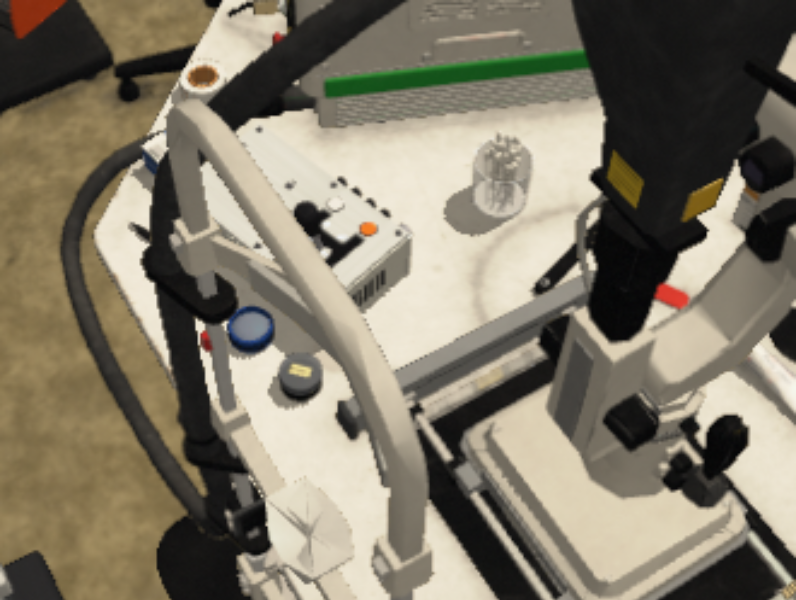

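The scene picture shows the headrest frame and hose at x≈360, y −250 to −470, between the arm and the selector. The green disc is at the front-right slot, with the gate middle at about (543, −25) and yaw about 0.27. I'll retract towards the base first, then swing in front of the headrest.

```bash
python3 -m jog '[[[0,0,0],[0,-0.03,0],-1],[[0,0,0],[0,-0.03,0],-1],[[0,0,0],[0,-0.03,0],-1],[[0,0,0],[0,-0.03,0],-1],[[0,0,0],[0,-0.03,0],-1],[[0,0,0],[0,-0.03,0],-1],[[0,0,0],[0,-0.03,0],-1],[[0,0,0],[0,-0.03,0],-1],[[0,0,0],[0,-0.03,0],-1],[[0,0,0],[0,-0.03,0],-1]]'
python3 - <<'E'
from h import *
s=r.sense(); print(s["eef_pos"],s["qpos"].round(2) if hasattr(s["qpos"],"round") else s["qpos"])
print(np.array(r.camera_params("wrist")["hand_eye"]).round(2))
c=cam("scene"); t=cam("top")
for uv in ((205,225),(196,290),(460,395),(490,412),(430,365)):
    print(uv,[(z,ray(t,uv,z)[:2].round().tolist(),proj(c,ray(t,uv,z))[0].round().tolist()) for z in (0,60,120,200,300,400,500)])
print("console corner",ray(t,(216,200),266),ray(t,(90,110),266))
im=cv2.imread("pics/top0.png"); sc=cv2.imread("pics/scene0.png")
a=cv2.resize(im[320:420,360:560],(400*2,400)); 
cv2.imwrite("pics/c2.png",a)
E
```

```text
clock: 1.15
eef_pos: [76.2, -314.5, 256.1]
tcp_rot: [-3.141, 0.0, 0.238]
contact_force: [-1.1, -0.3, -0.1]
opening: -0.003
grasp_force: 0.0
[  76.23480825 -314.526378    256.07569701] [-1.34 -0.15  2.21 -0.    1.09 -0.  ]
[[   0.     -0.94   -0.33   84.97]
 [   1.      0.      0.      0.97]
 [  -0.     -0.33    0.94 -117.24]
 [   0.      0.      0.      1.  ]]
(205, 225) [(0, [574.0, 190.0], [235.0, 180.0]), (60, [573.0, 179.0], [235.0, 168.0]), (120, [572.0, 167.0], [235.0, 154.0]), (200, [570.0, 152.0], [235.0, 134.0]), (300, [568.0, 133.0], [235.0, 105.0]), (400, [566.0, 114.0], [235.0, 71.0]), (500, [563.0, 94.0], [236.0, 32.0])]
(196, 290) [(0, [429.0, 206.0], [182.0, 198.0]), (60, [436.0, 194.0], [183.0, 185.0]), (120, [443.0, 181.0], [185.0, 170.0]), (200, [453.0, 165.0], [186.0, 149.0]), (300, [465.0, 144.0], [189.0, 119.0]), (400, [477.0, 123.0], [192.0, 83.0]), (500, [489.0, 102.0], [196.0, 42.0])]
(460, 395) [(0, [212.0, -384.0], [208.0, 451.0]), (60, [232.0, -362.0], [208.0, 427.0]), (120, [252.0, -339.0], [209.0, 400.0]), (200, [279.0, -309.0], [209.0, 361.0]), (300, [313.0, -272.0], [211.0, 306.0]), (400, [346.0, -235.0], [213.0, 244.0]), (500, [379.0, -198.0], [215.0, 172.0])]
(490, 412) [(0, [176.0, -452.0], [206.0, 494.0]), (60, [198.0, -425.0], [207.0, 468.0]), (120, [220.0, -399.0], [207.0, 439.0]), (200, [250.0, -364.0], [208.0, 398.0]), (300, [287.0, -320.0], [209.0, 339.0]), (400, [324.0, -276.0], [211.0, 271.0]), (500, [361.0, -232.0], [214.0, 194.0])]
(430, 365) [(0, [277.0, -316.0], [222.0, 404.0]), (60, [293.0, -298.0], [222.0, 381.0]), (120, [309.0, -280.0], [222.0, 357.0]), (200, [331.0, -255.0], [222.0, 321.0]), (300, [358.0, -224.0], [223.0, 271.0]), (400, [385.0, -194.0], [224.0, 214.0]), (500, [412.0, -163.0], [225.0, 148.0])]
console corner [610.3850205  122.35199087 266.        ] [759.98739714 344.52831266 266.        ]
```

View pics/c2.png

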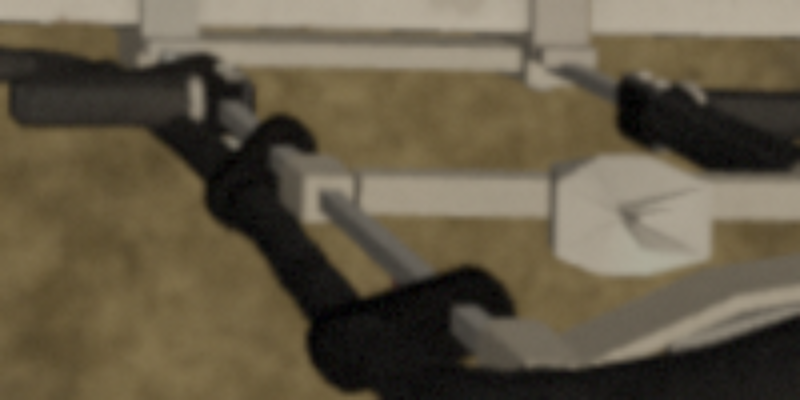

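```bash
python3 -m jog '[[[0,0,0],[0,-0.02,0],-1],[[0,0,-0.1],[0.0305,0,0],-1],[[0,0,-0.1],[0.0305,0,0],-1],[[0,0,-0.1],[0.0305,0,0],-1],[[0,0,-0.1],[0.0305,0,0],-1],[[0,0,-0.1],[0.0305,0,0],-1],[[0,0,0],[0,0,0],-1]]'
```

```text
clock: 1.85
eef_pos: [210.5, -230.8, 256.3]
tcp_rot: [3.141, -0.001, 0.745]
contact_force: [-1.1, -0.3, -0.1]
opening: 0.001
grasp_force: 0.0
```

```bash
python3 -m jog '[[[0,0,-0.1],[0.031,-0.003,0],-1],[[0,0,-0.1],[0.031,-0.003,0],-1],[[0,0,-0.1],[0.031,-0.003,0],-1],[[0,0,-0.1],[0.031,-0.003,0],-1],[[0,0,-0.1],[0.031,-0.003,0],-1],[[0,0,-0.1],[0.031,-0.003,0],-1],[[0,0,-0.1],[0.031,-0.003,0],-1],[[0,0,0],[0,0,0],-1]]'
```

```text
clock: 2.65
eef_pos: [298.9, -36.7, 256.2]
tcp_rot: [-3.142, -0.001, 1.443]
contact_force: [0.9, -0.8, -0.5]
opening: 0.003
grasp_force: 0.0
```

```bash
python3 -m jog '[[[0,0,0],[0,0.0355,0],-1],[[0,0,0],[0,0.0355,0],-1],[[0,0,0],[0,0.0355,0],-1],[[0,0,0],[0,0.0355,0],-1],[[0,0,-0.14],[0,0,0],-1],[[0,0,-0.14],[0,0,0],-1],[[0,0,-0.14],[0,0,0],-1],[[0,0,-0.14],[0,0,0],-1],[[0,0,-0.14],[0,0,0],-1],[[0,0,-0.14],[0,0,0],-1],[[0,0,-0.14],[0,0,0],-1]]'
python3 -m jog '[[[0,0,-0.14],[0,0,0],-1],[[0,0,-0.14],[0,0,0],-1],[[0,0,-0.14],[0,0,0],-1],[[0,0,-0.14],[0,0,0],-1],[[0,0,-0.14],[0,0,0],-1],[[0,0,-0.14],[0,0,0],-1],[[0,0,-0.14],[0,0,0],-1],[[0,0,0],[0,0,0],-1]]'
cat >> h.py <<'E'
def measure(tag):
    c=cam("wrist"); im=r.grab_frame("wrist"); cv2.imwrite(f"pics/{tag}.png",cv2.cvtColor(im,cv2.COLOR_RGB2BGR))
    for k,(a,b) in COL.items():
        for n,ce in blobs(im,a,b,(0,0,560,420)):
            if n>60: print(k,n,ce,ray(c,ce,67 if k!="red" else 85).round(1))
    return c,im
def local(P,C=(543.3,-25.3),yaw=.272):
    d=np.array(P[:2])-C; k,s=np.cos(yaw),np.sin(yaw); return np.array([k*d[0]+s*d[1],-s*d[0]+k*d[1]]).round(1)
E
python3 -c "
from h import *
measure('w1'); print(local(r.sense()['eef_pos']),r.sense()['qpos'])"
```

```text
clock: 3.75
eef_pos: [439.3, -59.1, 256.1]
tcp_rot: [-3.141, -0.0, 2.421]
contact_force: [-0.2, 1.0, 0.6]
opening: 0.003
grasp_force: 0.0
clock: 4.55
eef_pos: [439.4, -58.9, 256.2]
tcp_rot: [-3.141, -0.0, -2.886]
contact_force: [0.3, 0.3, 0.6]
opening: 0.002
grasp_force: 0.0
green 144 [261.1 253.9] [514.9 -57.9  67. ]
blue 238 [286.1 177.7] [430.2 -54.   67. ]
blue 158 [303.9 253.5] [503.3 -15.2  67. ]
blue 147 [463.5 266.3] [475.2 151.9  67. ]
orange 81 [500.  319.8] [527.4 221.8  67. ]
red 94 [411.  293.1] [510.3  99.4  85. ]
[-109.1   -4.3] [-1.36056486e-01  6.47384750e-02  2.00291499e+00 -3.76466136e-04
  1.07422804e+00 -1.95765607e+00]
```

View pics/w1.png

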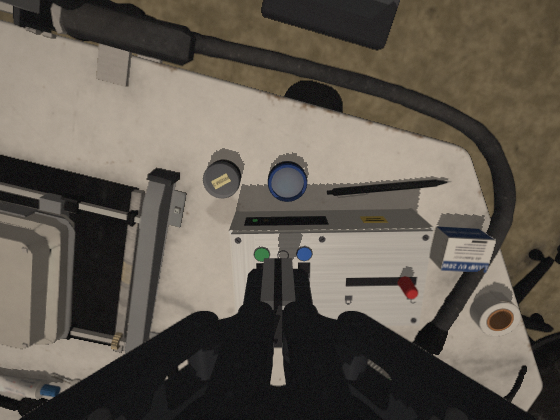

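The wrist picture shows green at (261,254), blue at (304,254), and the stud at (411,293). This agrees with the top view within 2 mm. The tool axes are now about (−X, +Y, −Z) of the selector, and I'm going down in front of the knob.

```bash
python3 -m jog '[[[0,0,-0.015],[0,0.004,0.033],-1],[[0,0,0],[0,0,0.033],-1],[[0,0,0],[0,0,0.033],-1],[[0,0,0],[0,0,0.032],-1],[[0,0,0],[-0.015,0,0],-1],[[0,0,0],[-0.015,0,0],-1],[[0,0,0],[-0.013,0,0],-1],[[0,0,0],[0,0,0],-1]]'
python3 -c "
from h import *
print(local(r.sense()['eef_pos'],(543,-26)),r.sense()['tcp_rot'])"
```

```text
clock: 5.4
eef_pos: [483.9, -42.0, 127.1]
tcp_rot: [-3.14, 0.005, -2.871]
contact_force: [0.7, -0.9, -0.1]
opening: 0.002
grasp_force: 0.0
[-61.2   0.5] [-3.13994696  0.00460491 -2.8705775 ]
```

```bash
python3 -m jog '[[[0,0,0],[-0.005,0,0],-1],[[0,0,0],[-0.005,0,0],-1],[[0,0,0],[-0.005,0,0],-1],[[0,0,0],[-0.005,0,0],-1],[[0,0,0],[-0.005,0,0],-1],[[0,0,0],[-0.005,0,0],-1]]'
python3 -m jog '[[[0,0,0],[-0.003,0,0],-1],[[0,0,0],[-0.002,0,0],-1],[[0,0,0],[0,0,0],-1]]'
python3 -c "
from h import *
print(local(r.sense()['eef_pos'],(543,-26)))
im=r.grab_frame('top'); cv2.imwrite('pics/t1.png',cv2.cvtColor(im,cv2.COLOR_RGB2BGR))"
```

```text
clock: 6.0
eef_pos: [509.2, -34.1, 125.2]
tcp_rot: [3.141, -0.0, -2.87]
contact_force: [-1.8, -0.6, 0.5]
opening: 0.003
grasp_force: 0.7
clock: 6.3
eef_pos: [514.1, -32.8, 125.2]
tcp_rot: [-3.142, 0.0, -2.87]
contact_force: [-0.5, -1.1, 0.1]
opening: 0.0
grasp_force: 0.0
[-29.7   1.2]
```

```bash
python3 -m jog '[[[0,0,0],[-0.003,0,0],-1],[[0,0,0],[-0.003,0,0],-1],[[0,0,0],[0,0,0],-1]]'; python3 -m jog '[[[0,0,0],[-0.002,0,0],-1],[[0,0,0],[0,0,0],-1]]';  python3 -m jog '[[[0,0,0],[-0.001,0,0],-1],[[0,0,0],[0,0,0],-1]]'
python3 -c "
from h import *
print(local(r.sense()['eef_pos'],(543,-26)))"
```

```text
clock: 6.65
eef_pos: [520.1, -31.1, 125.4]
tcp_rot: [-3.141, 0.001, -2.87]
contact_force: [-0.5, -0.1, 0.2]
opening: 0.0
grasp_force: 0.0
clock: 6.85
eef_pos: [521.7, -30.7, 125.3]
tcp_rot: [-3.142, 0.0, -2.87]
contact_force: [-0.7, -0.3, -0.7]
opening: -0.0
grasp_force: 0.1
clock: 7.05
eef_pos: [522.5, -30.4, 125.3]
tcp_rot: [3.142, -0.0, -2.87]
contact_force: [-0.6, -0.0, 1.1]
opening: 0.003
grasp_force: 0.5
[-21.    1.2]
```

```bash
python3 -m jog '[[[0,0,0],[0.02,0,0],-1],[[0,0,0],[0.02,0,-0.03],-1],[[0,0,0],[0.01,0.01,-0.04],-1],[[0,0,0],[0,0,0],-1]]'
python3 -c "
from h import *
print(local(r.sense()['eef_pos'],(543,-26)))
im=r.grab_frame('top'); im=cv2.cvtColor(im,cv2.COLOR_RGB2BGR); c=measure('w2')
w=cv2.imread('pics/w2.png')
cv2.imwrite('pics/j.png',np.hstack([cv2.resize(im[200:300,220:340],(480,400)),cv2.resize(w[200:330,180:280],(308,400))]))"
```

```text
clock: 7.45
eef_pos: [472.9, -34.1, 199.3]
tcp_rot: [-3.14, 0.006, -2.871]
contact_force: [0.5, -0.3, 0.4]
opening: 0.0
grasp_force: 0.0
[-69.7  11.1]
green 236 [238.4 243.5] [515.1 -57.4  67. ]
blue 368 [272.7 151.6] [433.9 -50.1  67. ]
blue 239 [291.6 243.3] [503. -15.  67.]
blue 232 [485.1 262.2] [475.9 148.5  67. ]
red 140 [425.  294.7] [510.1 100.   85. ]
```

View pics/j.png

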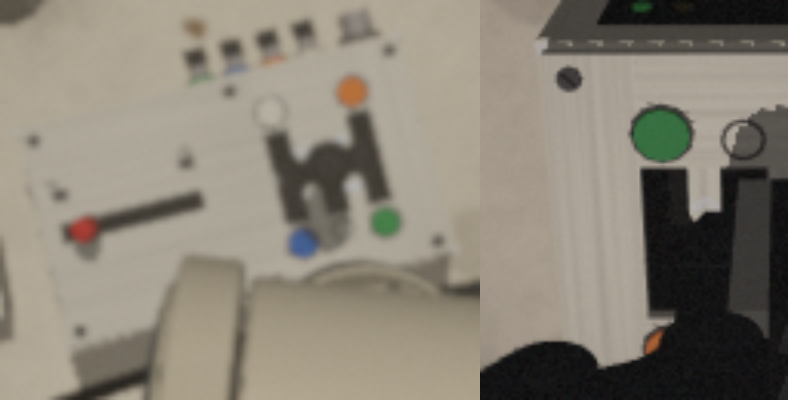

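The crop puts the knob at top-view pixel (302,241), local (+1, 0), so the lever stands upright in the cross-run. Next I go to its left side.

```bash
python3 -m jog '[[[0,0,0],[-0.024,0.01,0],-1],[[0,0,0],[-0.024,0.01,0],-1],[[0,0,0],[-0.023,0.012,0],-1],[[0,0,0],[0,0,0.025],-1],[[0,0,0],[0,0,0.025],-1],[[0,0,0],[0,0,0.028],-1],[[0,0,0],[0,0,0],-1]]'
python3 -c "
from h import *
print(local(r.sense()['eef_pos'],(543,-26)))"
```

```text
clock: 8.25
eef_pos: [528.8, 15.7, 113.0]
tcp_rot: [3.14, -0.007, -2.87]
contact_force: [-0.6, 0.4, -0.9]
opening: 0.002
grasp_force: 0.0
[-2.5 44. ]
```

```bash
python3 -m jog '[[[0,0,0],[-0.003,0,-0.005],-1],[[0,0,0],[0,-0.005,0],-1],[[0,0,0],[0,-0.005,0],-1],[[0,0,0],[0,-0.005,0],-1],[[0,0,0],[0,-0.005,0],-1],[[0,0,0],[0,-0.005,0],-1],[[0,0,0],[0,-0.005,0],-1],[[0,0,0],[0,-0.005,0],-1],[[0,0,0],[0,-0.005,0],-1],[[0,0,0],[0,-0.005,0],-1]]'
python3 -c "
from h import *
print(local(r.sense()['eef_pos'],(543,-26)))"
```

```text
clock: 9.25
eef_pos: [546.1, -27.3, 122.0]
tcp_rot: [3.141, -0.001, -2.87]
contact_force: [-1.6, 0.5, -0.8]
opening: 0.001
grasp_force: 0.6
[ 2.7 -2.1]
```

```bash
python3 -m jog '[[[0,0,0],[0,-0.003,0],-1],[[0,0,0],[0,-0.003,0],-1],[[0,0,0],[0,-0.003,0],-1],[[0,0,0],[0,0,0],-1]]';python3 -m jog '[[[0,0,0],[0,-0.002,0],-1],[[0,0,0],[0,0,0],-1]]'; python3 -m jog '[[[0,0,0],[0,-0.001,0],-1],[[0,0,0],[0,0,0],-1]]'
python3 -c "
from h import *
print(local(r.sense()['eef_pos'],(543,-26)))"
```

```text
clock: 9.65
eef_pos: [548.8, -35.9, 122.2]
tcp_rot: [-3.142, -0.0, -2.871]
contact_force: [-0.7, -0.5, -0.9]
opening: -0.001
grasp_force: 0.1
clock: 9.85
eef_pos: [549.4, -37.6, 122.3]
tcp_rot: [-3.142, 0.0, -2.87]
contact_force: [0.4, 0.1, 0.2]
opening: 0.002
grasp_force: 0.3
clock: 10.05
eef_pos: [549.6, -38.5, 122.3]
tcp_rot: [-3.142, 0.0, -2.87]
contact_force: [-0.4, 0.2, 0.5]
opening: 0.003
grasp_force: 0.4
[  3.  -13.8]
```

```bash
for i in 1 2; do python3 -m jog '[[[0,0,0],[0,-0.001,0],-1],[[0,0,0],[0,-0.001,0],-1],[[0,0,0],[0,0,0],-1]]'|grep -E "eef|contact_f"; done
```

```text
eef_pos: [549.9, -39.8, 122.1]
contact_force: [-1.0, 6.2, -1.4]
eef_pos: [550.0, -41.0, 121.9]
contact_force: [-1.8, 10.1, -0.9]
```

```bash
python3 -m jog '[[[0,0,0],[0,0.02,0],-1],[[0,0,0],[0,0,-0.03],-1],[[0,0,0],[0,0,-0.03],-1],[[0,0,0],[-0.02,0,0],-1],[[0,0,0],[-0.02,-0.02,0],-1],[[0,0,0],[0,-0.025,0],-1],[[0,0,0],[0,0,0.03],-1],[[0,0,0],[0,0,0.028],-1],[[0,0,0],[0,0,0],-1]]'
python3 -c "
from h import *
print(local(r.sense()['eef_pos'],(543,-26)))"
```

```text
clock: 11.55
eef_pos: [593.6, -55.9, 121.1]
tcp_rot: [3.14, -0.005, -2.871]
contact_force: [-0.3, -0.5, -0.6]
opening: 0.001
grasp_force: 0.0
[ 40.7 -42.4]
```

```bash
python3 -m jog '[[[0,0,0],[0.005,0.001,0.003],-1],[[0,0,0],[0.005,0,0],-1],[[0,0,0],[0.005,0,0],-1],[[0,0,0],[0.005,0,0],-1],[[0,0,0],[0.005,0,0],-1],[[0,0,0],[0.005,0,0],-1],[[0,0,0],[0.005,0,0],-1],[[0,0,0],[0.005,0,0],-1]]'
python3 -m jog '[[[0,0,0],[0.003,0,0],-1],[[0,0,0],[0.003,0,0],-1],[[0,0,0],[0.002,0,0],-1],[[0,0,0],[0,0,0],-1]]'
python3 -c "
from h import *
print(local(r.sense()['eef_pos'],(543,-26)))"
```

```text
clock: 12.35
eef_pos: [556.9, -65.6, 121.5]
tcp_rot: [-3.141, 0.0, -2.87]
contact_force: [1.2, -0.0, 0.7]
opening: 0.003
grasp_force: 0.8
clock: 12.75
eef_pos: [549.0, -67.6, 121.1]
tcp_rot: [3.141, -0.001, -2.87]
contact_force: [1.5, 0.4, 0.4]
opening: 0.0
grasp_force: 0.2
[ -5.4 -41.7]
```

```bash
for i in 1 2 3; do python3 -m jog '[[[0,0,0],[0.001,0,0],-1],[[0,0,0],[0.001,0,0],-1],[[0,0,0],[0,0,0],-1]]'|grep -E "eef|contact_f"; done
```

```text
eef_pos: [547.4, -68.1, 121.2]
contact_force: [0.6, -0.2, -0.2]
eef_pos: [545.8, -68.6, 121.4]
contact_force: [2.3, 0.6, 0.1]
eef_pos: [544.7, -69.1, 121.6]
contact_force: [5.0, 2.4, -2.0]
```

```bash
python3 -m jog '[[[0,0,0],[0.001,0,0],-1],[[0,0,0],[0.001,0,0],-1],[[0,0,0],[0,0,0],-1]]'|grep -E "eef|contact_f"
python3 -m jog '[[[0,0,0],[-0.02,0,0],-1],[[0,0,0],[-0.01,0,-0.03],-1],[[0,0,0],[0,0.03,-0.03],-1],[[0,0,0],[0,0.045,0],-1],[[0,0,0],[0.008,0.045,0],-1],[[0,0,0],[0.012,0.045,0],-1],[[0,0,0],[0,0.032,0],-1],[[0,0,0],[0,0,0],-1]]'
python3 -c "
from h import *
print(local(r.sense()['eef_pos'],(543,-26)))
im=r.grab_frame('top'); im=cv2.cvtColor(im,cv2.COLOR_RGB2BGR); measure('w3')
w=cv2.imread('pics/w3.png')
cv2.imwrite('pics/j2.png',np.hstack([cv2.resize(im[200:300,220:340],(480,400)),cv2.resize(w[150:360,0:300],(320,224)).repeat(1,0) if 0 else cv2.resize(w[130:400,0:216],(320,400))]))"
```

```text
eef_pos: [543.8, -69.6, 122.0]
contact_force: [7.8, 2.3, -1.7]
clock: 14.75
eef_pos: [496.5, 125.3, 181.2]
tcp_rot: [3.141, -0.002, -2.867]
contact_force: [-0.1, 0.0, 0.2]
opening: 0.0
grasp_force: 0.0
[ -4.1 158.3]
green 335 [ 30.3 170.8] [515.5 -57.5  67. ]
blue 487 [90.6 73.7] [437.8 -21.4  67. ]
blue 355 [ 90.6 170.7] [503.5 -15.1  67. ]
blue 420 [341.1 204.2] [478.7 166.5  67. ]
orange 250 [ 51.7 257.8] [583.1 -38.6  67. ]
orange 165 [403.2 283.4] [529.  237.5  67. ]
red 212 [237.7 227.8] [510.   97.4  85. ]
```

View pics/j2.png

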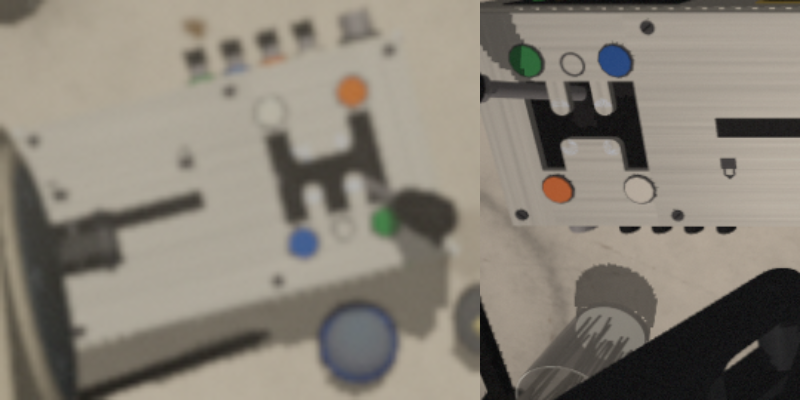

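The lever is home: knob at top-view pixel (326,254) beside the green disc, with the stem in the front-right slot. Next is the stud, which the wrist camera places at local (+1, about 130).

```bash
python3 -m jog '[[[0,0,0],[-0.002,0.003,0.015],-1],[[0,0,0],[-0.002,0,0.015],-1],[[0,0,0],[0,0,0.015],-1],[[0,0,0],[0,0,0.015],-1],[[0,0,0],[0,0,0.01],-1],[[0,0,0],[0,0,0.005],-1],[[0,0,0],[0,0,0.004],-1],[[0,0,0],[0,0,0],-1]]'
python3 -c "
from h import *
print(local(r.sense()['eef_pos'],(543,-26)))"
```

```text
clock: 15.65
eef_pos: [501.7, 126.4, 102.1]
tcp_rot: [-3.142, -0.0, -2.871]
contact_force: [-1.1, -0.0, -0.5]
opening: 0.004
grasp_force: 0.0
[  1.1 158. ]
```

```bash
python3 -m jog '[[[0,0,0],[0,-0.005,0],-1],[[0,0,0],[0,-0.005,0],-1],[[0,0,0],[0,-0.005,0],-1],[[0,0,0],[0,-0.005,0],-1],[[0,0,0],[0,-0.005,0],-1],[[0,0,0],[0,-0.005,0],-1]]'|grep -E "eef|contact_f"
python3 -m jog '[[[0,0,0],[0,-0.005,0],-1],[[0,0,0],[0,-0.005,0],-1],[[0,0,0],[0,-0.005,0],-1],[[0,0,0],[0,-0.005,0],-1],[[0,0,0],[0,-0.004,0],-1],[[0,0,0],[0,0,0],-1]]'|grep -E "eef|contact_f"
for i in 1 2 3; do python3 -m jog '[[[0,0,0],[0,-0.001,0],-1],[[0,0,0],[0,-0.001,0],-1],[[0,0,0],[0,0,0],-1]]'|grep -E "eef|contact_f"; done
python3 -c "
from h import *
print(local(r.sense()['eef_pos'],(543,-26)))"
```

```text
eef_pos: [510.0, 97.4, 102.5]
contact_force: [0.3, 2.4, 2.4]
eef_pos: [516.1, 74.1, 102.2]
contact_force: [-1.2, 0.1, 0.3]
eef_pos: [516.4, 72.8, 102.2]
contact_force: [-0.4, 0.0, 0.3]
eef_pos: [517.0, 70.8, 102.2]
contact_force: [-2.1, 1.2, 0.7]
eef_pos: [517.6, 68.8, 102.2]
contact_force: [-1.3, 1.3, -0.9]
[ 1.  98.1]
```

```bash
for i in 1 2 3; do python3 -m jog '[[[0,0,0],[0,-0.001,0],-1],[[0,0,0],[0,-0.001,0],-1],[[0,0,0],[0,0,0],-1]]'|grep -E "eef|contact_f"; done
```

```text
eef_pos: [518.2, 66.9, 102.3]
contact_force: [-0.6, 1.9, -0.6]
eef_pos: [518.5, 65.9, 102.3]
contact_force: [-3.4, 8.4, 0.9]
eef_pos: [518.6, 65.2, 102.3]
contact_force: [-5.1, 17.5, 2.0]
```

```bash
python3 -m jog '[[[0,0,0],[0,0.01,0],-1],[[0,0,0],[0,0.015,0],-1],[[0,0,0],[0,0,-0.03],-1],[[0,0,0],[0,0.02,-0.04],-1],[[0,0,0],[0.04,0.03,-0.03],-1],[[0,0,0],[0.04,0.01,0],-1],[[0,0,0],[0.04,0,0],-1],[[0,0,0],[0,0,0],-1]]'
python3 -c "
from h import *
print(local(r.sense()['eef_pos'],(543,-26)))
im=r.grab_frame('top'); c=cam('top')
for k in COL:
  for n,ce in blobs(im,*COL[k],(220,200,335,300)): print(k,n,ce,local(ray(c,ce,67 if k!='red' else 85),(543,-26)))
im=cv2.cvtColor(im,cv2.COLOR_RGB2BGR); measure('w4')
w=cv2.imread('pics/w4.png')
cv2.imwrite('pics/j3.png',np.hstack([cv2.resize(im[200:320,200:350],(450,400)),cv2.resize(w[:,:350],(333,400))]))"
```

```text
clock: 19.45
eef_pos: [382.4, 109.5, 197.5]
tcp_rot: [-3.141, -0.004, -2.869]
contact_force: [-0.0, 0.0, 0.2]
opening: 0.001
grasp_force: 0.0
[-118.3  173.7]
green 18 [315.7 255. ] [-34.  -21.1]
blue 28 [295.3 260.3] [-34.3  22.7]
orange 32 [307.5 222.5] [ 35.6 -21.3]
red 18 [266.  250.5] [ 0.6 75.7]
green 196 [ 56.2 290.9] [515.7 -57.3  67. ]
blue 416 [104.6 203.2] [421.6 -24.1  67. ]
blue 206 [105.8 291. ] [503.6 -14.8  67. ]
blue 109 [325.2 303.9] [464.  175.1  67. ]
orange 161 [ 72.8 354. ] [583.1 -38.4  67. ]
red 65 [166.8 323.7] [507.6  45.9  85. ]
```

View pics/j3.png

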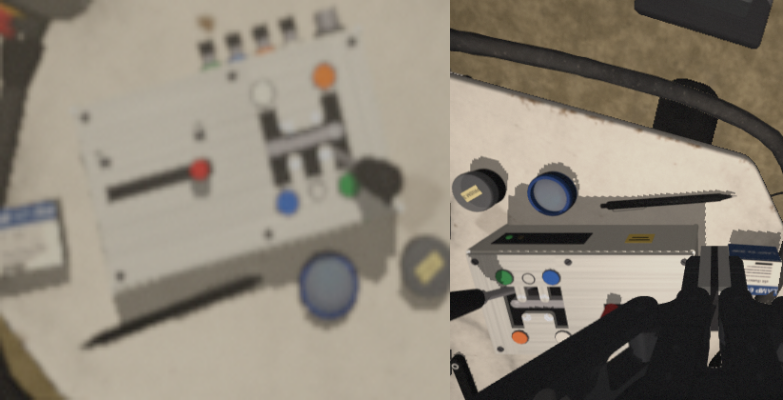

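The lever is home in the green slot at top-view pixel (326,258). The blade fills the cross-run, the stud is at local y≈75.7 (fully in), and the loose things have not moved. The arm is clear, so I'm handing in.

```bash
python3 -c "
from rig import r
print(r.sign_off())"
```

```text
the job is handed in; nothing more can be done
None
```

The lever is fully home in the green slot and the red stud is all the way in, so the lever is barred. It was done by pushing only, the loose things stayed where they were, and I handed it in at about 19.5 s.

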